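# Put the dried hand roller away in its case and close the lid

## Robot

A 6-joint arm with a two-finger parallel gripper is mounted at the origin on the work surface. World frame = base frame: x ahead of the robot, y to its left, z up, the work surface at z = 0. Lengths are in m, angles in rad, forces in N, time in s.
With the tool pointing down it reaches from about 0.375 to 0.9 m from the base axis. Payload 3.1 kg.
Tool frame: the origin (TCP) lies between the finger pads; the fingertips stand manip.nose_length ahead of it and the grasp point (between the pads) lies 5 mm behind it (manip.nose_length is the distance from the TCP to the fingertips, in m); z points along the fingers, y is the line along which they close (so a half turn about z gives the same grasp; the last joint's range is limited). The gripper opens to 85 mm and grips with 20 to 120 N. Pads are 22 mm wide; open, the fingers measure 114 mm over their backs; the gripper's body (76 mm by 85 mm) begins 54 mm behind the grasp point. The pads swing forward as they close: fully open they stand 13 mm farther back than shut.
Start: joints at [-0.178, 0.527, 1.433, -0, 1.181, -0.178], TCP at [0.625, 0, 0.218] pointing down, gripper open.
Joint ranges: [-3.08, 3.08], [-0.75, 2.2], [0.22, 2.44], [-1.43, 4.57], [0, 2.65], [-2.85, 2.85]. Speed limits (rad/s): [2.79, 2.79, 3.14, 3.14, 3.14, 3.14].

## Interface

Orientations are given as a unit quaternion [x, y, z, w].
In Python, from station import monitor, eyes, job, manip gives the robot as it stands.
- The arm moves only by the shell command python3 -m pendant 'ROWS' [FORCE]. ROWS is JSON, a list that holds one entry, the list of rows, each a list of 7 numbers: the shift along the tool's x, y, z as a fraction of full scale, then the turn, a rotation vector about the tool's x, y, z as a fraction of full scale, then the opening, from 0 (shut) to 1 (fully open). A call has 1 to 20 rows; each row shifts and turns the commanded pose from where the row before left it, along the tool's axes as they then stand; what a row does not reach is not made up. Full scale, the value 1, is 800 mm for a shift and 0.12 rad for a turn. A row lasts 1/10 s, in which the tool goes at most 50 mm and 8.59 degrees, less where a joint would pass 70% of its speed; a pose out of reach is approached as far as the arm can. A call with a number of a shift or a turn outside -1 to 1 is refused whole. A call with a gripper value outside its range is refused whole. The fingers move at their own pace and stop on an object; FORCE is the grip in N (left out, the last holds). Time passes only in rows, so rows that do not move let the fingers close. It gives the time, the measured TCP pose, the force, the opening and the grip force at its end, in the units of the state.
- monitor.sense(): the state, without advancing time (a new reading comes with each control period).
- eyes.snapshot(name): name is "scene" or "side" or "wrist"; returns a dict with "pixels" (480x640x3 uint8, red, green, blue), "depth" (480x640 float32, m along the optical axis (not along the pixel's ray), 0 where there is no reading), "intrinsics" (3x3 intrinsics, pixels), "eye" and "attitude" of the camera in the world. Camera axes: x right, y down, z forward; pixel columns grow to the right and rows downward; lengths in m; the calibration is good to about 2 mm. A picture is of the moment at which its call begins.
- job.sign_off(): hands the job in; it is judged then, once.
The state is a dict: "t": time; "q": joint angles; "qd": joint speeds; "tau": joint torques, N m; "tcp_pos": TCP position; "tool_rot": TCP orientation; "force": force on the tool from outside, world axes, zero at the start; "ft_torque": the same for the moment, N m; "finger_gap": opening from 0.0 (shut) to 1.0 (fully open); "gripper_force": force on a finger pad.
Only numpy, scipy, OpenCV 4.12 (cv2) and the standard library are available. Lean on these libraries where they do the work, as an engineer would, in place of code of your own. Each camera call takes 0.05 s, during which the arm holds its last target. There are 200 camera calls.

## Task

The hand roller has dried: pull it up out of the two sprung clips of its drying rack and lay it, without dropping it, lengthwise in the open wooden case. Then swing the case's hinged lid down gently, without slamming it, until it is fully closed over the roller. Leave the other things on the bench where they are.

Things in the scene. Friction and masses are not known exactly. Their poses are not given: they have to be found in the camera images.
- roller: hand roller: black rubber drum 44 mm in diameter and 90 mm long with a wooden handle 18 mm in diameter and 40 mm long at each end, 170 mm overall, about 0.3 kg. Origin at the centre of the drum, on its axis; its y is the axis (it may be turned about y)
- rack: drying rack, fixed: board 80 (x) x 190 (y) x 10 mm; at y = +-66 mm a pair of sprung steel jaws, 16 mm along y, tops 60 mm above the bench, snaps over a roller handle. Origin: centre of the board's underside. Clipped roller: axis along the rack's y, 47 mm above the bench, drum free between the clips. A straight upward pull of about 8 to 20 N frees it
- case: wooden case, fixed: outside 150 (x) x 220 (y) x 60 mm high, walls and floor 6 mm, open on top. Origin: centre of its underside; x points to the hinged side, y along its length. On the floor four chocks, 8 mm high, at x = +-25, y = +-34 mm, keep the drum from rolling: the roller lies along y over the middle, axis 28 mm above the bench
- lid (a joint): lid angle in rad: 0 fully closed, about 1.57 upright, 1.9 fully open. Stiff hinge: it stays where it is left and must be pushed down. The lid is a wooden board 150 (from hinge to free edge) x 220 x 10 mm, about 0.22 kg, whose hinge runs along the case's y at its +x rim
- lid_hinge (a point): point at mid-length of the hinge line, 75 mm along the case's +x and 60.5 mm above the bench, on the lid's inner face; it turns with the lid: -x runs to the lid's free edge, z points out of the lid's outer face
- lid_pull (a point): centre of the wooden pull strip on the lid's outer face: 14 mm thick, 60 mm along the case's y, standing 22 mm out of the face; 25 mm from the free edge. Same axes as lid_hinge
- glue_jar: bystander: closed glass jar, 60 mm across, 85 mm tall; origin at the centre of its underside
- sanding_block: bystander: flat cork block, 100 x 50 x 30 mm; origin at the centre of its underside, x along its length
- mug: bystander: white mug, 80 mm across, 90 mm tall, handle towards its +y; origin at the centre of its underside
- ink_bottle: bystander: brown glass bottle, 60 mm across, 150 mm tall; origin at the centre of its underside
- deckle: bystander: flat open wooden frame, 160 x 200 x 18 mm; origin at its centre, on the underside
- spatula: bystander: spatula, 200 mm long, lying flat, its x along its length
- brush_pot: bystander: clay pot, 76 mm across, 100 mm tall, with brushes standing in it up to 250 mm; origin at the centre of its underside
Not all that is in view belongs to the job. Leave any turquoise look-alike of the roller alone.

How it is judged:
On the way, in this order (a step that is already met when the one before it is completed fails the run):
1. the roller is pulled out of the clips, above the rack (z of roller in the frame of rack above 0.08 m), for 0.1 s.
2. the roller lies in the case, let go, while the lid is still open (x of roller in the frame of case between -0.03 and 0.03 m and y of roller in the frame of case between -0.022 and 0.022 m and z of roller in the frame of case between 0 and 0.042 m and contact force between roller and the fingers below 0.1 N and value of joint lid above 1.2 rad and linear speed of roller below 0.03 m/s), for 0.2 s.
At the end, for the whole second after the job is handed in: The lid is closed to within 0.06 rad and the roller lies at rest in the case, along its length, its centre within 30 mm across and 22 mm lengthwise of the case's middle and less than 42 mm above the bench (value of joint lid below 0.06 rad and x of roller in the frame of case between -0.03 and 0.03 m and y of roller in the frame of case between -0.022 and 0.022 m and z of roller in the frame of case between 0 and 0.042 m and angle between the y axis of roller and the y axis of case, either way round below 0.15 rad and linear speed of roller below 0.03 m/s); the robot touches nothing.
It fails at once if the lid slams: it turns faster than 2.5 rad/s on its last 0.5 rad (value of joint lid below 0.5 rad and velocity of joint lid below -2.5 rad/s).
It fails at once if the roller is dropped: it falls free, out of the fingers, at more than 0.8 m/s (about 35 mm of fall) (contact force between roller and the fingers below 0.1 N and linear speed of roller above 0.8 m/s).
It fails at once if a bystander is moved by more than 40 mm (distance of any of glue_jar, sanding_block, mug, ink_bottle, deckle, spatula, brush_pot from where it was at the start of the episode above 0.04 m).
It also fails if it takes over 70 s, if anything falls off the work surface, if the arm or the gripper's body presses on something with over 40 N, if the wrist force passes 120 N, or if a joint passes its speed limit or range.

## Working session

There is one attempt and no reset: what is moved stays moved. The work goes in short steps, Python scripts to look and compute and a shell command to move; the robot and the scene stay as the last step left them, time stands still between calls to the robot, and variables do not carry over. Pictures are saved under pics/ and viewed, at most 11 in all, crops included, and the job is handed in when it is done.

```bash
mkdir -p pics; ls
cat > h.py <<'E'
import numpy as np, cv2
from scipy.spatial.transform import Rotation as R
from station import monitor, eyes, job, manip
def snap(n):
    s=eyes.snapshot(n); np.savez('last_%s.npz'%n,**{k:np.asarray(v) for k,v in s.items()}); return s
def load(n): return dict(np.load('last_%s.npz'%n))
def rot(s):
    a=np.asarray(s['attitude']); return a if a.shape==(3,3) else R.from_quat(a).as_matrix()
def cloud(s):
    K=s['intrinsics']; d=s['depth']; v,u=np.indices(d.shape)
    p=np.dstack([(u-K[0,2])/K[0,0]*d,(v-K[1,2])/K[1,1]*d,d])
    P=p@rot(s).T+s['eye']; P[d<=0]=np.nan; return P
def ray(s,u,v,z):
    K=s['intrinsics']; r=rot(s)@np.array([(u-K[0,2])/K[0,0],(v-K[1,2])/K[1,1],1]); e=np.asarray(s['eye']); return e+r*(z-e[2])/r[2]
def proj(s,P):
    K=s['intrinsics']; c=(np.asarray(P)-s['eye'])@rot(s); return c[...,:2]/c[...,2:]*[K[0,0],K[1,1]]+[K[0,2],K[1,2]]
E
python3 - <<'E'
from h import *
for n in ('scene','side','wrist'):
    s=snap(n); cv2.imwrite(f'pics/{n}0.png',s['pixels'][...,::-1]); print(n,s['eye'],s['attitude'],s['intrinsics'][0][0])
print(manip.nose_length, monitor.sense())
E
```

```text
pics
scene [1.26937245 0.53679487 0.94120196] [ 0.42917644  0.8132108  -0.34862933 -0.18153063] 485.9778366270894
side [-0.02503279 -0.75197947  0.7827182 ] [ 0.8387685  -0.29844358  0.14380096 -0.43211124] 492.47777839035575
wrist [0.62431286 0.07536398 0.37207148] [ 9.89034969e-01  9.38272772e-04 -3.90983366e-04  1.47678016e-01] 377.95411549308966
0.014 {'t': 0.15, 'q': array([-1.78497884e-01,  5.28258625e-01,  1.43363052e+00,  5.13732263e-06,
        1.18137446e+00, -1.78504434e-01]), 'qd': array([-0.0006932 , -0.00511641, -0.00409771,  0.00126878, -0.0009771 ,
        0.00098598]), 'tau': array([ 1.17890530e-03, -4.42742836e+01, -1.78276026e+01, -2.15643640e-04,
        5.61750654e-03, -9.84718270e-06]), 'tcp_pos': array([6.24425313e-01, 1.35969661e-04, 2.16747571e-01]), 'tool_rot': array([ 7.07104910e-01,  7.07108159e-01, -4.74537329e-04, -6.87631243e-04]), 'force': array([ 0.19802547, -0.41675386, -0.47276372]), 'ft_torque': array([-0.00246831, -0.04057439, -0.02606182]), 'gripper_force': 0.0, 'finger_gap': 1.002079473957859}
```

View pics/scene0.png

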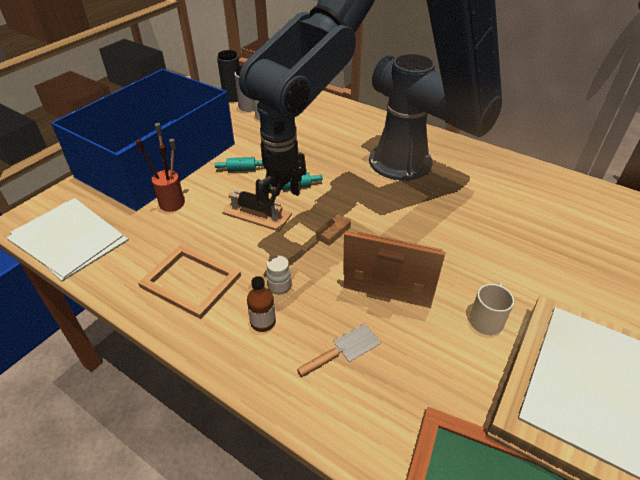

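View pics/side0.png

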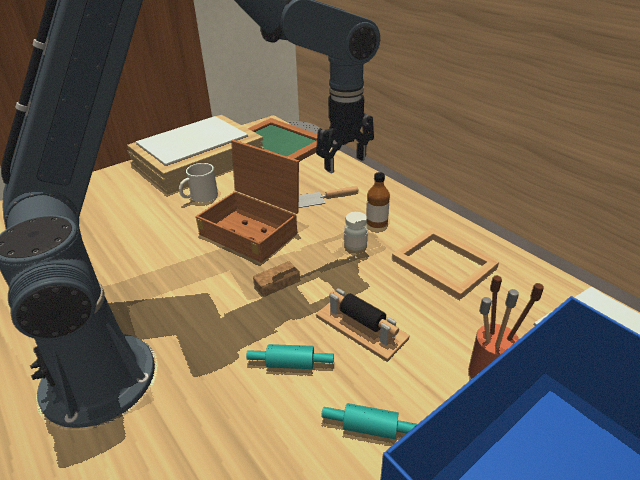

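Side view: three roller-shaped things. The black one in the rack is at (363,311), and turquoise ones lie at (290,356) and (370,420). The black drum with wooden handles held in clips fits the description; the turquoise ones are the look-alikes. The case is at (247,222), with its lid upright behind it on the far (+x) side. I'll confirm with one crop and measure.

Run:
```python
from h import *
s=load('side'); im=s['pixels']
a=cv2.resize(im[270:370,300:420,::-1],None,fx=3.3,fy=3.3,interpolation=cv2.INTER_CUBIC)
b=cv2.resize(im[130:270,190:310,::-1],None,fx=3.3,fy=3.3,interpolation=cv2.INTER_CUBIC)
h=max(a.shape[0],b.shape[0]); a=cv2.copyMakeBorder(a,0,h-a.shape[0],0,0,0)
cv2.imwrite('pics/crop1.png',np.hstack([a,b]))
for n,(u0,u1,v0,v1) in {'side':(325,405,285,345),'scene':(225,295,185,225)}.items():
    s=load(n); P=cloud(s); im=s['pixels'].astype(int)
    m=np.zeros(im.shape[:2],bool); m[v0:v1,u0:u1]=1
    m&=(im.max(2)<60)&(P[...,2]>.03)&(P[...,2]<.085)
    p=P[m]; c=p.mean(0); w,v=np.linalg.eigh(np.cov(p.T)); ax=v[:,2]; t=(p-c)@ax
    print(n,m.sum(),c,'axis',ax,'ang',np.degrees(np.arctan2(ax[1],ax[0])),'ext',np.percentile(t,[1,99]),'ztop',np.percentile(p[:,2],[50,99]))
    mid=c+ax*np.percentile(t,[1,99]).mean(); print(' mid',mid)
# case: cloud in side view
s=load('side');P=cloud(s)
m=np.zeros(P.shape[:2],bool); m[135:262,190:305]=1
for lo,hi in((.05,.07),(.15,.25)):
    mm=m&(P[...,2]>lo)&(P[...,2]<hi); p=P[mm]; print(lo,len(p),np.nanmin(p,0),np.nanmax(p,0)); print(cv2.minAreaRect(p[:,:2].astype(np.float32)*1000))
```

```text
side 891 [ 0.46750658 -0.23380505  0.05948087] axis [-0.21643837  0.97532384  0.04356427] ang 102.5119976602356 ext [-0.04067703  0.04835754] ztop [0.06212806 0.07065667]
 mid [ 0.4666754  -0.23005956  0.05964817]
scene 299 [ 0.49479008 -0.23118838  0.05526759] axis [ 0.06141303 -0.98440858  0.16482772] ang -86.43018828434137 ext [-0.05029891  0.03665322] ztop [0.05647921 0.07034269]
 mid [ 0.49437106 -0.22447192  0.05414299]
0.05 1611 [0.36403856 0.09044546 0.05002084] [0.74576162 0.61090352 0.06999819]
((528.826171875, 365.8969421386719), (585.0110473632812, 259.6241455078125), 69.15069580078125)
0.15 1553 [0.51319239 0.1376006  0.15005697] [0.59241457 0.35614256 0.21268224]
((552.2282104492188, 246.5165252685547), (20.359426498413086, 226.11703491210938), 17.985319137573242)
```

View pics/crop1.png

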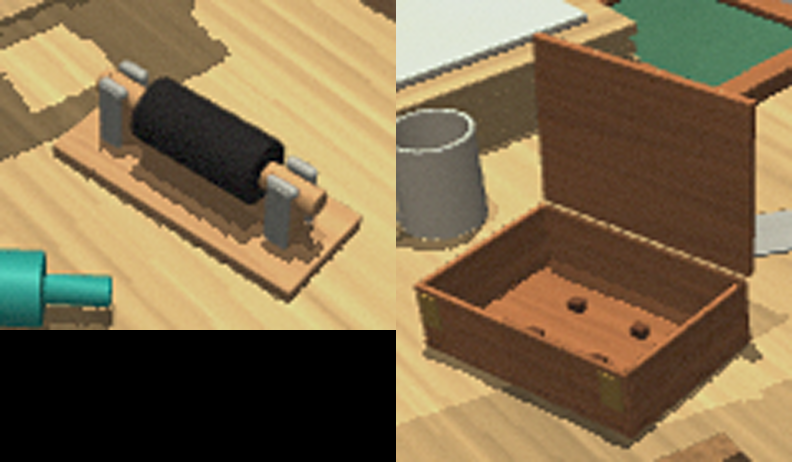

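The crop confirms it: a black drum with wooden handles held in the clips. The case has its lid about upright and four chocks on the floor. Next I'll cast the rim, lid and chock pixels, and locate the hinge.

Run:
```python
from h import *
s=load('side');P=cloud(s)
C=[(196.7,217),(259.4,242.7),(294.8,216.4),(235.2,192.7)]
Q=np.array([ray(s,u,v,.06) for u,v in C]); print(Q)
print('edges',np.linalg.norm(np.roll(Q,-1,0)-Q,axis=1)); print('ctr',Q.mean(0))
for a,b in((1,0),(2,1),(2,3),(3,0)):
    d=Q[b]-Q[a]; print(np.degrees(np.arctan2(d[1],d[0])))
ch=[(190+(x-396)/3.3,130+y/3.3) for x,y in((577,300),(640,325))]; print('chocks',[ray(s,u,v,.014) for u,v in ch])
L=[(236,141),(298.5,161)]; print('lid top px depth pts',[P[int(v)+4,int(u)+ (3 if i==0 else -3)] for i,(u,v) in enumerate(L)])
# lid inner-face plane: brown, from lid interior box
reg=P[160:195,242:290].reshape(-1,3); reg=reg[(reg[:,2]>.075)&(reg[:,2]<.21)&(reg[:,0]<.65)]
for _ in range(3):
    c=reg.mean(0); n=np.linalg.svd(reg-c,full_matrices=False)[2][2]; r=(reg-c)@n; reg=reg[abs(r)<3*r.std()]
print('lid plane',c,n,r.std(),len(reg))
# rim heights
for u,v in ((225,229),(278,229)): print(P[v-2:v+3,u,:])
```

```text
[[0.3656441  0.29431825 0.06      ]
 [0.43206651 0.0948636  0.06      ]
 [0.56381436 0.13118927 0.06      ]
 [0.50452134 0.33479821 0.06      ]]
edges [0.21022391 0.136664   0.21206665 0.14465654]
ctr [0.46651158 0.21379233 0.06      ]
108.41879365869399
-164.58534237814513
106.23610086768008
-163.74964171020085
chocks [array([0.48354392, 0.25792945, 0.014     ]), array([0.5043637 , 0.19415881, 0.014     ])]
lid top px depth pts [array([0.53140971, 0.32650581, 0.20154234]), array([0.58068104, 0.14090171, 0.20093533])]
lid plane [0.54950189 0.23480769 0.13843997] [ 0.95152227  0.29431724 -0.08934613] 0.0017493005340699919 1624
[[0.43295155 0.28020296 0.00456438]
 [0.39682324 0.19978582 0.06229681]
 [0.39633882 0.19970331 0.05945925]
 [0.39712133 0.20248751 0.0544279 ]
 [0.3952733  0.19932621 0.05392739]]
[[0.5039218  0.12073023 0.05942879]
 [0.49985321 0.11445119 0.06166136]
 [0.50079221 0.11643719 0.0570226 ]
 [0.49912747 0.11412399 0.05596984]
 [0.4988468  0.11409772 0.05299837]]
```

```bash
python3 -m pendant '[[[-0.0625,-0.04,0,0,0,0,1],[-0.0625,-0.04,0,0,0,0,1],[-0.0625,-0.04,0,0,0,0,1],[-0.0625,-0.04,0,0,0,0,1],[-0.0625,-0.02,0,0,0,0,1],[-0.04,-0.02,0,0,0,0,1],[0,0,0,0,0,0,1],[0,0,0,0,0,0,1]]]' 60
```

```text
t: 0.95
tcp_pos: [0.4854, -0.2485, 0.2172]
tool_rot: [0.708, 0.706, 0.0, -0.001]
force: [0.3, 0.6, 0.3]
finger_gap: 1.0
gripper_force: 0.0
```

Case centre is about (0.469, 0.218), yaw about 17°, lid about 1.66 rad. Now I'll measure the roller with the wrist camera.

Run:
```python
from h import *
s=snap('wrist'); cv2.imwrite('pics/wrist1.png',s['pixels'][...,::-1]); P=cloud(s); im=s['pixels'].astype(int)
print(s['eye'],monitor.sense()['tcp_pos'])
m=(im.max(2)<70)&(P[...,2]>.05)&(P[...,2]<.075)&(np.hypot(P[...,0]-.48,P[...,1]+.23)<.09)
p=P[m];c=p.mean(0);r=cv2.minAreaRect(p[:,:2].astype(np.float32)*1000);print(m.sum(),c,r,np.percentile(p[:,2],[5,50,98]))
v,u=np.nonzero(m); print(u.min(),u.max(),v.min(),v.max())
```

```text
[ 0.48531266 -0.1733801   0.37273301] [ 0.48573608 -0.24751824  0.21721791]
5699 [ 0.47973605 -0.22697752  0.06264763] ((479.1399841308594, -228.03277587890625), (42.28008270263672, 149.3979034423828), 10.363264083862305) [0.05396796 0.06403676 0.06792255]
280 347 93 267
```

View pics/wrist1.png

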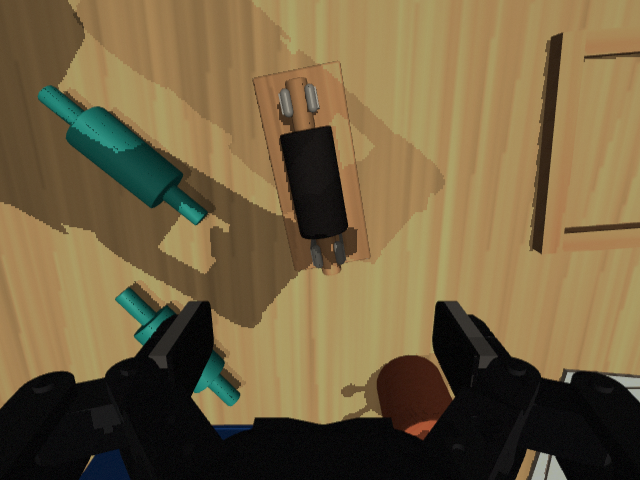

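Wrist view: the roller drum is centred at about (314,182), with its ends at about (306,131) and (325,236) and its axis turned about 10°. The gap between the clips is clear, and the turquoise look-alikes are off to the left.

Run:
```python
from h import *
s=load('wrist'); im=s['pixels'].astype(int); st=monitor.sense()
m=((im.max(2)<48)).astype(np.uint8); m[:120]=0; m[250:]=0; m[:,:270]=0; m[:,360:]=0
m=cv2.morphologyEx(m,cv2.MORPH_OPEN,np.ones((15,15),np.uint8))
c=max(cv2.findContours(m,0,2)[0],key=cv2.contourArea); b=cv2.boxPoints(cv2.minAreaRect(c)); print(b)
W=np.array([ray(s,u,v,.058) for u,v in b])[:,:2]; r=cv2.minAreaRect(W.astype(np.float32)*1000); print(r)
# second view: side
s2=load('side'); ctr=W.mean(0); print('proj side of (ctr,.047)',proj(s2,[*ctr,.047]))
# triangulate drum centre: wrist px centre vs side px centre
im2=s2['pixels'].astype(int); m2=(im2.max(2)<48).astype(np.uint8); m2[:285]=0;m2[345:]=0;m2[:,:325]=0;m2[:,405:]=0
m2=cv2.morphologyEx(m2,cv2.MORPH_OPEN,np.ones((7,7),np.uint8)); c2=max(cv2.findContours(m2,0,2)[0],key=cv2.contourArea); u2=cv2.minAreaRect(c2); print(u2)
a=b.mean(0); A=[];B=[]
for q,(u,v) in((s,a),(s2,u2[0])):
    e=np.asarray(q['eye']); d=ray(q,u,v,0)-e; d/=np.linalg.norm(d); M=np.eye(3)-np.outer(d,d); A.append(M);B.append(M@e)
X=np.linalg.solve(sum(A),sum(B)); print('triang',X)
Rm=R.from_quat(st['tool_rot']).as_matrix(); print(np.round(Rm,3), 'shift tool mm',Rm.T@(np.array([*ctr,.2])-st['tcp_pos'])*1000)
```

```text
[[279.12     134.16    ]
 [330.07202  124.895996]
 [349.752    233.13602 ]
 [298.8      242.40002 ]]
((478.1942443847656, -226.5503692626953), (45.25343322753906, 92.7151870727539), 10.743356704711914)
proj side of (ctr,.047) [363.03594594 311.42475694]
((360.1764831542969, 313.70587158203125), (44.58962631225586, 15.434871673583984), 30.963754653930664)
triang [ 0.47604814 -0.22547245  0.04166599]
[[ 0.001  1.    -0.   ]
 [ 1.    -0.001  0.001]
 [ 0.001 -0.    -1.   ]] shift tool mm [20.92098183 -6.82460684 17.24470803]
```

```bash
python3 -m pendant '[[[0.026,-0.0096,0,0,0,0,1],[0,0,0,0,0,-0.76,1],[0,0,0,0,0,-0.76,1],[0,0,0.04,0,0,0,1],[0,0,0.04,0,0,0,1],[0,0,0.04,0,0,0,1],[0,0,0.04,0,0,0,1],[0,0,0,0,0,0,1],[0,0,0,0,0,0,1]]]' 60
```

```text
t: 1.9
tcp_pos: [0.4786, -0.2259, 0.0895]
tool_rot: [0.639, 0.769, 0.0, -0.001]
force: [0.6, -0.2, -0.3]
finger_gap: 0.998
gripper_force: 0.0
```

Run:
```python
from h import *
s=snap('wrist'); im=s['pixels']; 
st=monitor.sense(); Rm=R.from_quat(st['tool_rot']).as_matrix(); print(st['tcp_pos'],np.round(Rm,3))
P=cloud(s); m=(im.max(2)<48)&(P[...,2]>.055)&(P[...,2]<.075)&(np.hypot(P[...,0]-.478,P[...,1]+.2265)<.06)
p=P[m]; print(m.sum(),cv2.minAreaRect(p[:,:2].astype(np.float32)*1000),np.percentile(p[:,2],99)); cv2.imwrite('pics/wrist2.png',im[...,::-1])
```

```text
[ 0.47930977 -0.2267665   0.09047531] [[-0.183  0.983  0.001]
 [ 0.983  0.183 -0.001]
 [-0.001  0.001 -1.   ]]
11806 ((478.4029235839844, -225.547119140625), (40.08476257324219, 90.28849029541016), 10.081781387329102) 0.06805963139012697
```

View pics/wrist2.png

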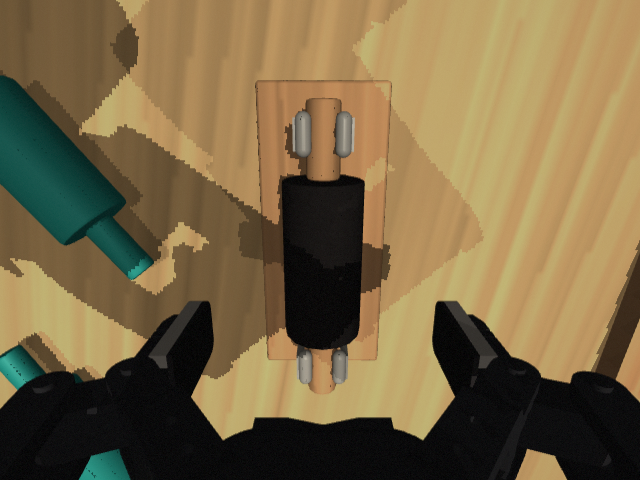

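The roller's axis is vertical in the picture, with the drum centred at (323,262) midway between the fingers. I'll descend and grip.

```bash
python3 -m pendant '[[[0,0,0.03,0,0,0,1],[0,0,0.027,0,0,0,1],[0,0,0,0,0,0,1],[0,0,0,0,0,0,0.3],[0,0,0,0,0,0,0.3],[0,0,0,0,0,0,0.3],[0,0,0,0,0,0,0.3],[0,0,0,0,0,0,0.3],[0,0,0,0,0,0,0.3],[0,0,0,0,0,0,0.3]]]' 80
```

```text
t: 2.95
tcp_pos: [0.4789, -0.2277, 0.0455]
tool_rot: [0.64, 0.769, 0.0, 0.001]
force: [-1.5, 0.5, 7.4]
finger_gap: 0.332
gripper_force: 62.4
```

```bash
python3 -m pendant '[[[0,0,0,0,0,0,0],[0,0,0,0,0,0,0],[0,0,0,0,0,0,0],[0,0,0,0,0,0,0]]]' 80; python3 -m pendant '[[[0,0,-0.006,0,0,0,0],[0,0,-0.006,0,0,0,0],[0,0,-0.006,0,0,0,0],[0,0,-0.006,0,0,0,0],[0,0,0,0,0,0,0]]]' 80
```

```text
t: 3.35
tcp_pos: [0.4789, -0.2277, 0.0455]
tool_rot: [0.64, 0.769, 0.0, 0.001]
force: [-1.2, 0.9, 8.0]
finger_gap: 0.333
gripper_force: 62.4
t: 3.85
tcp_pos: [0.4784, -0.2273, 0.0635]
tool_rot: [0.64, 0.769, 0.0, 0.0]
force: [-0.3, 0.3, -0.4]
finger_gap: 0.0
gripper_force: 0.0
```

The grip slipped: the fingers are now fully shut. I'll look.

```bash
python3 -m pendant '[[[0,0,-0.05,0,0,0,1],[0,0,-0.05,0,0,0,1],[0,0,0,0,0,0,1],[0,0,0,0,0,0,1],[0,0,0,0,0,0,1]]]'
python3 - <<'E'
from h import *
s=snap('wrist'); im=s['pixels']; cv2.imwrite('pics/wrist3.png',im[...,::-1])
P=cloud(s); m=(im.max(2)<48)&(P[...,2]>.05)&(P[...,2]<.085)&(np.hypot(P[...,0]-.478,P[...,1]+.2265)<.06)
p=P[m]; print(m.sum(),cv2.minAreaRect(p[:,:2].astype(np.float32)*1000),np.percentile(p[:,2],[50,95,99])); print(monitor.sense()['tcp_pos'])
E
```

```text
t: 4.35
tcp_pos: [0.4773, -0.2266, 0.1419]
tool_rot: [0.64, 0.769, -0.0, -0.001]
force: [0.0, -0.2, -1.0]
finger_gap: 0.846
gripper_force: 0.0
8250 ((480.7179260253906, -230.656005859375), (42.75194549560547, 101.16613006591797), 10.403717041015625) [0.06451188 0.06742233 0.06800395]
[ 0.47721066 -0.22648596  0.14168367]
```

View pics/wrist3.png

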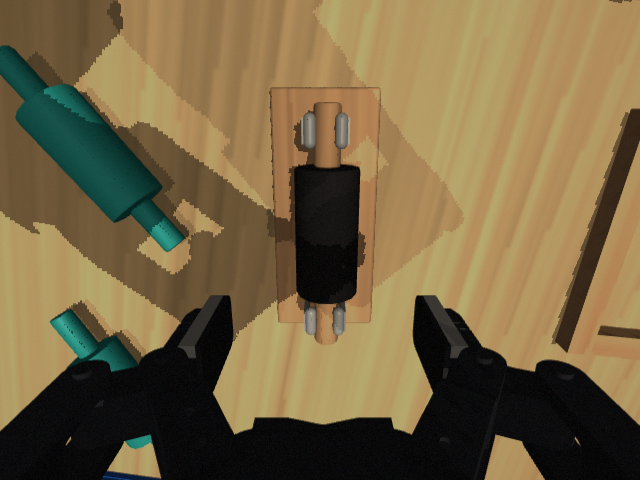

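The roller hasn't moved. The pads closed on a 28 mm chord, so the grip was too high on the drum. I'll measure where the fingertips really are relative to the TCP.

Run:
```python
from h import *
s=load('wrist'); P=cloud(s); st=monitor.sense(); Rm=R.from_quat(st['tool_rot']).as_matrix()
T=(P-st['tcp_pos'])@Rm*1000
d=s['depth']; m=(np.abs(T[...,1])<65)&(np.abs(T[...,0])<25)&(T[...,2]<30)&(T[...,2]>-80)
p=T[m]; print(m.sum(),'tool-frame x,y,z pct',np.percentile(p,[1,50,99,100],axis=0).round(1), st['finger_gap'])
for v,u in((300,222),(305,222),(310,225),(300,423),(310,421),(320,215),(340,205)): print(v,u,d[v,u],T[v,u].round(1))
```

```text
23555 tool-frame x,y,z pct [[-10.1 -63.6 -79.7]
 [  7.5 -33.  -72.7]
 [ 14.2  63.5 -25.2]
 [ 16.5  65.  -20.9]] 0.9258008915034217
300 222 0.13854766 [ 11.8 -36.8 -30.1]
305 222 0.1355174 [ 11.4 -36.  -33.4]
310 225 0.13943247 [  7.8 -35.9 -30.4]
300 423 0.1388104 [ 11.8  37.  -30. ]
310 421 0.13813311 [  8.6  36.1 -31.7]
320 215 0.12646815 [ 10.9 -35.9 -43. ]
340 205 0.1157479 [ 10.5 -35.9 -54.4]
```

The camera puts the open tips about 25 mm behind the TCP, roughly 25 mm shorter than stated, which agrees with the 28 mm chord. So I'll go about 30 mm lower, watching the force.

```bash
python3 -m pendant '[[[0,0,0.05,0,0,0,1],[0,0,0.05,0,0,0,1],[0,0,0.02,0,0,0,1],[0,0,0.02,0,0,0,1],[0,0,0.01,0,0,0,1],[0,0,0.01,0,0,0,1],[0,0,0,0,0,0,1],[0,0,0,0,0,0,1]]]' 80; python3 -m pendant '[[[0,0,0,0,0,0,0],[0,0,0,0,0,0,0],[0,0,0,0,0,0,0],[0,0,0,0,0,0,0],[0,0,0,0,0,0,0],[0,0,0,0,0,0,0]]]' 80
```

```text
t: 5.2
tcp_pos: [0.4784, -0.2273, 0.0153]
tool_rot: [0.64, 0.769, 0.0, 0.0]
force: [-0.5, 0.1, 0.1]
finger_gap: 1.0
gripper_force: 0.0
t: 5.8
tcp_pos: [0.4787, -0.2276, 0.0162]
tool_rot: [0.64, 0.769, 0.0, 0.001]
force: [-0.9, 0.7, 5.1]
finger_gap: 0.492
gripper_force: 80.1
```

The gap is 41.8 mm, still slightly above the widest part of the drum. I'll reopen, go 8 mm lower and regrip.

```bash
python3 -m pendant '[[[0,0,0,0,0,0,1],[0,0,0,0,0,0,1],[0,0,0,0,0,0,1],[0,0,0,0,0,0,1],[0,0,0.005,0,0,0,1],[0,0,0.005,0,0,0,1],[0,0,0,0,0,0,1]]]' 90; python3 -m pendant '[[[0,0,0,0,0,0,0],[0,0,0,0,0,0,0],[0,0,0,0,0,0,0],[0,0,0,0,0,0,0],[0,0,0,0,0,0,0],[0,0,0,0,0,0,0]]]' 90
```

```text
t: 6.5
tcp_pos: [0.4778, -0.2269, 0.0064]
tool_rot: [0.64, 0.769, -0.0, -0.001]
force: [-0.0, -0.6, 1.1]
finger_gap: 0.998
gripper_force: 0.0
t: 7.1
tcp_pos: [0.4781, -0.2274, 0.0075]
tool_rot: [0.64, 0.769, -0.0, 0.0]
force: [-2.7, -0.4, 4.9]
finger_gap: 0.493
gripper_force: 90.4
```

The gap is unchanged, so the pads now span the full diameter. Pull up.

```bash
python3 -m pendant '[[[0,0,-0.006,0,0,0,0],[0,0,-0.006,0,0,0,0],[0,0,-0.006,0,0,0,0],[0,0,-0.006,0,0,0,0],[0,0,0,0,0,0,0]]]' 90;  python3 -m pendant '[[[0,0,-0.04,0,0,0,0],[0,0,-0.05,0,0,0,0],[0,0,-0.06,0,0,0,0],[0,0,-0.05,0,0,0,0],[0,0,-0.02,0,0,0,0],[0,0,0,0,0,0,0],[0,0,0,0,0,0,0]]]' 90
```

```text
t: 7.6
tcp_pos: [0.4795, -0.2283, 0.0283]
tool_rot: [0.64, 0.768, 0.0, 0.002]
force: [-2.3, 0.3, 5.7]
finger_gap: 0.493
gripper_force: 96.9
t: 8.3
tcp_pos: [0.4773, -0.2266, 0.2019]
tool_rot: [0.64, 0.769, -0.0, -0.001]
force: [0.1, 0.6, -3.7]
finger_gap: 0.489
gripper_force: 95.3
```

Run:
```python
from h import *
s=snap('wrist'); cv2.imwrite('pics/wrist4.png',s['pixels'][...,::-1]); P=cloud(s); st=monitor.sense(); Rm=R.from_quat(st['tool_rot']).as_matrix()
T=(P-st['tcp_pos'])@Rm*1000; im=s['pixels']; print(st['tcp_pos'],st['q'],st['force'])
w=(im[...,0]>120)&(im[...,0]>1.25*im[...,2].astype(int))&(np.abs(T[...,1])<15)&(T[...,2]>-80)&(T[...,2]<10)
p=T[w]; print('handle',len(p),p.mean(0) if len(p) else '', np.percentile(p,[2,98],axis=0).round(1) if len(p) else '')
m=(im.max(2)<60)&(np.abs(T[...,1])<20)&(T[...,0]>14)&(T[...,2]>-80)&(T[...,2]<10); p=T[m]; print('drum',len(p),np.percentile(p,[2,50,98],axis=0).round(1))
```

```text
[ 0.47687433 -0.2263295   0.20105894] [-6.54895183e-01  4.20439994e-01  1.69101262e+00 -1.94298906e-04
  1.03348283e+00 -8.37285512e-01] [-0.6780768  -0.06958143 -4.11457047]
handle 7197 [ 66.68475669  -0.15990098 -42.29092415] [[ 47.2  -7.9 -44.7]
 [ 84.8   7.7 -37.9]]
drum 14485 [[ 14.9 -18.8 -57.2]
 [ 33.6   0.1 -53.7]
 [ 46.   18.9 -31.3]]
```

View pics/wrist4.png

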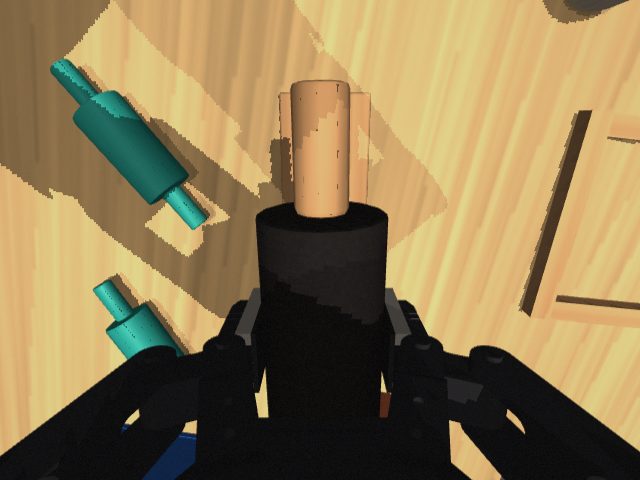

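The roller is out and gripped level at its middle: drum end at (322,215), handle at (320,150). Its axis lies 35 mm behind the TCP. I'll carry it at this height towards the case and re-measure the case on the way.

```bash
python3 -m pendant '[[[0.03,0.0045,0,0,0,0,0],[0.045,0.007,0,0,0,0,0],[0.045,0.007,0,0,0,0,0],[0.045,0.007,0,0,0,0,0],[0.045,0.007,0,0,0,0,0],[0.045,0.007,0,0,0,0,0],[0.045,0.007,0,0,0,0,0],[0.029,0.0045,0,0,0,0,0],[0,0,0,0,0,-0.97,0],[0,0,0,0,0,0,0],[0,0,0,0,0,0,0]]]' 90
```

```text
t: 9.45
tcp_pos: [0.4698, 0.0389, 0.2011]
tool_rot: [0.595, 0.804, -0.001, -0.001]
force: [-0.7, 0.2, -3.2]
finger_gap: 0.49
gripper_force: 95.3
```

Run:
```python
from h import *
s=snap('wrist'); cv2.imwrite('pics/wrist5.png',s['pixels'][...,::-1]); P=cloud(s); st=monitor.sense(); print(st['tcp_pos'],R.from_quat(st['tool_rot']).as_matrix().round(3)[:,0])
m=(P[...,2]>.054)&(P[...,2]<.066)&(P[...,1]>.07)&(P[...,1]<.40)&(P[...,0]>.33)&(P[...,0]<.62)
q=(P[m][:,:2]*1000).astype(np.float32); print(m.sum(),cv2.minAreaRect(q))
th=np.radians(17.2); e=np.array([np.cos(th),np.sin(th)]);f=np.array([-e[1],e[0]])
print('x prime',np.percentile(q@e,[.5,2,98,99.5]),'y prime',np.percentile(q@f,[.5,2,98,99.5]))
# interior floor region
m=(P[...,2]<.012)&(P[...,2]>.002)&(P[...,1]>.07)&(P[...,1]<.40)&(P[...,0]>.36)&(P[...,0]<.60)
q=P[m]; qq=q[:,:2]*1000; sel=(abs(qq@e-512)<65)&(abs(qq@f-70)<100); print('floor z',np.median(q[sel][:,2]))
```

```text
[0.47005828 0.03867821 0.20129897] [-0.292  0.956  0.001]
3568 ((489.6971740722656, 159.34194946289062), (151.96315002441406, 91.7259521484375), 17.402151107788086)
x prime [439.13895849 439.69004364 589.81991493 590.1462892 ] y prime [-38.1095906  -38.03677585  50.78931403  52.31489062]
floor z 0.005068358443780119
```

View pics/wrist5.png

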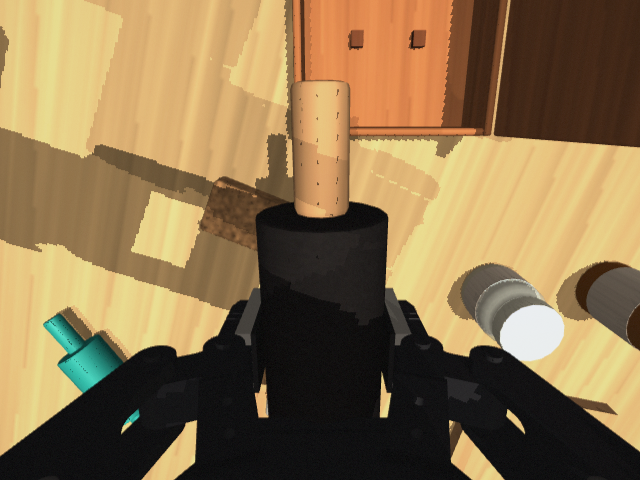

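The case rim measures 151 mm across, yaw about 17.3°, centre (0.470, 0.221). The chocks are at (356,38) and (418,38), and the case's near edge is square to the roller. Moving over the middle, then down.

```bash
python3 -m pendant '[[[0.0436,0.0133,0,0,0,0,0],[0.0436,0.0133,0,0,0,0,0],[0.0436,0.0133,0,0,0,0,0],[0.0436,0.0133,0,0,0,0,0],[0.0436,0.0133,0,0,0,0,0],[0,0,0,0,0,0,0],[0,0,0,0,0,0,0],[0,0,0,0,0,0,0]]]' 90
```

```text
t: 10.3
tcp_pos: [0.47, 0.2201, 0.2019]
tool_rot: [0.595, 0.804, -0.001, -0.0]
force: [0.3, -0.1, -3.7]
finger_gap: 0.496
gripper_force: 95.3
```

```bash
python3 -m pendant '[[[0,0,0.05,0,0,0,0],[0,0,0.05,0,0,0,0],[0,0,0.05,0,0,0,0],[0,0,0.05,0,0,0,0],[0,0,0.03,0,0,0,0],[0,0,0.01,0,0,0,0],[0,0,0,0,0,0,0],[0,0,0,0,0,0,0]]]' 90
```

```text
t: 11.1
tcp_pos: [0.4714, 0.221, 0.0113]
tool_rot: [0.594, 0.804, 0.001, 0.001]
force: [0.0, 0.7, -3.2]
finger_gap: 0.489
gripper_force: 95.4
```

```bash
python3 -m pendant '[[[0,0,0.008,0,0,0,0],[0,0,0.006,0,0,0,0],[0,0,0.004,0,0,0,0],[0,0,0.002,0,0,0,0],[0,0,0,0,0,0,0],[0,0,0,0,0,0,0]]]' 90
```

```text
t: 11.7
tcp_pos: [0.4701, 0.2214, -0.0057]
tool_rot: [0.594, 0.805, 0.0, 0.0]
force: [0.2, -0.4, -4.5]
finger_gap: 0.488
gripper_force: 95.4
```

```bash
python3 -m pendant '[[[0,0,0.0015,0,0,0,0],[0,0,0.0015,0,0,0,0],[0,0,0,0,0,0,0],[0,0,0,0,0,0,0]]]' 90
```

```text
t: 12.1
tcp_pos: [0.4703, 0.2216, -0.0068]
tool_rot: [0.594, 0.805, 0.0, 0.0]
force: [-1.5, 0.1, 5.7]
finger_gap: 0.489
gripper_force: 97.0
```

It has touched down: the force went from -4.5 to +5.7 N. Open and rise.

```bash
python3 -m pendant '[[[0,0,0,0,0,0,0.8],[0,0,0,0,0,0,0.8],[0,0,0,0,0,0,0.8],[0,0,0,0,0,0,0.8],[0,0,0,0,0,0,0.8],[0,0,0,0,0,0,0.8]]]' 60; python3 -m pendant '[[[0,0,-0.02,0,0,0,0.8],[0,0,-0.05,0,0,0,0.8],[0,0,-0.06,0,0,0,0.8],[0,0,-0.06,0,0,0,0.8],[0,0,-0.06,0,0,0,0.8],[0,0,-0.05,0,0,0,0.8],[0,0,0,0,0,0,0],[0,0,0,0,0,0,0]]]' 60;  python3 - <<'E'
from h import *
s=snap('wrist'); cv2.imwrite('pics/wrist6.png',s['pixels'][...,::-1]); P=cloud(s); im=s['pixels']; st=monitor.sense(); print(st['tcp_pos'],st['q'])
m=(im.max(2)<60)&(P[...,2]>.035)&(P[...,2]<.056)&(np.hypot(P[...,0]-.47,P[...,1]-.221)<.06)
q=P[m]; print(m.sum(),cv2.minAreaRect((q[:,:2]*1000).astype(np.float32)),np.percentile(q[:,2],98))
s=snap('side'); cv2.imwrite('pics/side2.png',s['pixels'][...,::-1]);s=snap('scene'); cv2.imwrite('pics/scene2.png',s['pixels'][...,::-1])
E
```

```text
t: 12.7
tcp_pos: [0.4701, 0.2213, -0.0082]
tool_rot: [0.594, 0.804, -0.0, -0.0]
force: [-0.7, -1.0, 0.5]
finger_gap: 0.798
gripper_force: 0.0
t: 13.5
tcp_pos: [0.4703, 0.2214, 0.2328]
tool_rot: [0.594, 0.804, 0.001, 0.001]
force: [-0.2, -1.5, -0.1]
finger_gap: 0.474
gripper_force: 0.0
[0.4692695  0.22111931 0.23137346] [ 2.24698710e-01  3.67724540e-01  1.67945687e+00  5.31053198e-06
  1.09571799e+00 -7.40683699e-02]
4041 ((469.716796875, 223.35589599609375), (40.3647575378418, 89.37669372558594), 18.065279006958008) 0.04952764704553205
```

View pics/wrist6.png

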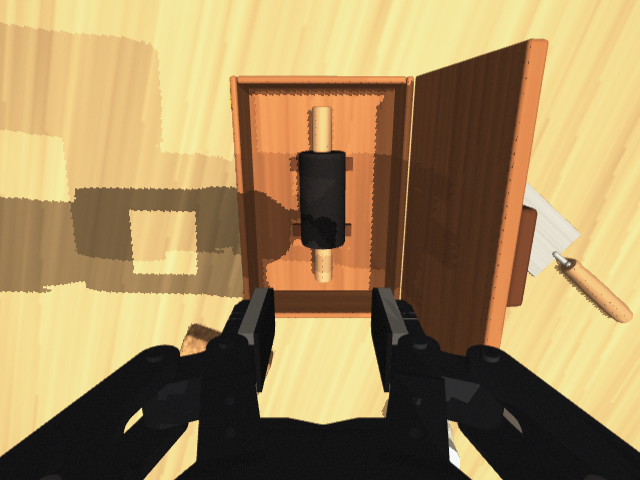

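Wrist view: the roller lies along the case, drum centre at (323,198), over the chocks. It is measured at (0.470, 0.223), top 0.050 m, and the hand is clear. The pull strip is on the far face at (522,255), and the spatula lies flat at (590,265), well below the path. Next I'll go over the lid to its outer face, 52 mm lengthwise from the strip's middle.

```bash
python3 -m pendant '[[[0,0,-0.02,0,0,0,0],[0.016,0.044,0,0,0,0,0],[0.016,0.044,0,0,0,0,0],[0.016,0.044,0,0,0,0,0],[0.017,0.043,0,0,0,0,0],[0,0,0,0,0,0,0],[0,0,0,0,0,0,0]]]' 60
python3 - <<'E'
from h import *
st=monitor.sense(); th=np.radians(17.3); e=np.array([np.cos(th),np.sin(th)]);f=np.array([-e[1],e[0]])
t=st['tcp_pos']; print('xp,yp,z',t[:2]@e,t[:2]@f,t[2],R.from_quat(st['tool_rot']).as_matrix().round(3)[:,0],st['finger_gap'])
s=snap('wrist'); P=cloud(s); im=s['pixels']; X=P[...,:2]@e; Y=P[...,:2]@f; Z=P[...,2]
m=(Z>.12)&(Z<.225)&(X>.57)&(X<.66)&(Y>.08)&(Y<.2)
print(m.sum()); 
if m.sum(): print(np.percentile(np.c_[X[m],Y[m],Z[m]],[1,50,99],axis=0))
s=load('side'); P=cloud(s); X=P[...,:2]@e; Y=P[...,:2]@f; Z=P[...,2]
m=(Z>.08)&(Z<.22)&(X>.57)&(X<.63)&(Y>-.03)&(Y<.17); k=np.polyfit(Z[m],X[m],1); print('lid slope',k,'theta',np.pi/2+np.arctan(k[0]),'zmax',np.percentile(Z[m],99),'x at hinge',np.polyval(k,.0605))
E
```

```text
t: 14.35
tcp_pos: [0.5876, 0.312, 0.2449]
tool_rot: [0.594, 0.805, -0.002, -0.002]
force: [0.1, -0.9, -0.2]
finger_gap: -0.003
gripper_force: 0.0
xp,yp,z 0.6538146870568026 0.12317466197369688 0.24487652165555124 [-0.295  0.956 -0.   ] -0.002792273334207273
6538
[[0.60355505 0.08086893 0.12460439]
 [0.61040937 0.12617576 0.20564103]
 [0.63163977 0.18012667 0.20953297]]
lid slope [0.10017178 0.58063276] theta 1.6706350563200678 zmax 0.21117517240506556 x at hinge 0.5866931483183485
```

```bash
python3 -m pendant '[[[0,0,0.04,0,0,0,0],[0,0,0.04,0,0,0,0],[0,0,0.028,0,0,0,0],[0,0,0,0,0,0,0],[0,0,0,0,0,0,0]]]' 60
python3 - <<'E'
import numpy as np
H=np.array([588,60.5])
for th in (1.67,1.5,1.35,1.2,1.05,.9,.75,.6,.45,.3,.2,.1,0):
    p=H+118*np.array([-np.cos(th),np.sin(th)])+10*np.array([np.sin(th),np.cos(th)])
    print(th,'TCP x %.0f z %.0f'%(p[0]+14.5,p[1]-14))
E
```

```text
t: 14.9
tcp_pos: [0.5879, 0.3116, 0.1616]
tool_rot: [0.594, 0.804, -0.001, -0.0]
force: [0.8, -0.6, -0.2]
finger_gap: -0.001
gripper_force: 0.0
1.67 TCP x 624 z 163
1.5 TCP x 604 z 165
1.35 TCP x 586 z 164
1.2 TCP x 569 z 160
1.05 TCP x 552 z 154
0.9 TCP x 537 z 145
0.75 TCP x 523 z 134
0.6 TCP x 511 z 121
0.45 TCP x 501 z 107
0.3 TCP x 493 z 91
0.2 TCP x 489 z 80
0.1 TCP x 486 z 68
0 TCP x 484 z 56
```

```bash
python3 -m pendant '[[[0,-0.02,0,0,0,0,0],[0,-0.02,0,0,0,0,0],[0,-0.015,0,0,0,0,0],[0,-0.015,0,0,0,0,0],[0,-0.015,0,0,0,0,0],[0,-0.01,0,0,0,0,0],[0,-0.01,0,0,0,0,0],[0,0,0,0,0,0,0]]]' 60
python3 - <<'E'
from h import *
th=np.radians(17.3); e=np.array([np.cos(th),np.sin(th)]);f=np.array([-e[1],e[0]])
s=snap('side'); P=cloud(s); X=P[...,:2]@e; Y=P[...,:2]@f; Z=P[...,2]
m=(Z>.08)&(Z<.215)&(X>.5)&(X<.64)&(Y>-.03)&(Y<.08); k=np.polyfit(Z[m],X[m],1); r=X[m]-np.polyval(k,Z[m]); print('theta',np.pi/2+np.arctan(k[0]),r.std(),m.sum(),np.percentile(Z[m],99)); t=monitor.sense()['tcp_pos']; print(t[:2]@e,t[:2]@f,t[2])
E
```

```text
t: 15.7
tcp_pos: [0.5076, 0.2873, 0.1625]
tool_rot: [0.594, 0.805, 0.0, 0.0]
force: [-0.4, 0.5, 0.2]
finger_gap: 0.002
gripper_force: 0.0
theta 1.282361474184751 0.0055110094610887105 1123 0.2062581096151522
0.5704837345713709 0.12333647183904656 0.1621797560623675
```

```bash
python3 -m pendant '[[[0,-0.0115,0.005,0,0,0,0],[0,-0.0115,0.005,0,0,0,0],[0,-0.0095,0.0055,0,0,0,0],[0,-0.0095,0.0055,0,0,0,0],[0,-0.009,0.007,0,0,0,0],[0,-0.009,0.007,0,0,0,0],[0,-0.0075,0.008,0,0,0,0],[0,-0.0075,0.008,0,0,0,0],[0,0,0,0,0,0,0]]]' 60
python3 - <<'E'
from h import *
th=np.radians(17.3); e=np.array([np.cos(th),np.sin(th)]);f=np.array([-e[1],e[0]])
s=snap('side'); cv2.imwrite('pics/side3.png',s['pixels'][...,::-1]); t=monitor.sense()['tcp_pos']; print(t[:2]@e,t[:2]@f,t[2])
s=snap('scene'); P=cloud(s); X=P[...,:2]@e; Y=P[...,:2]@f; Z=P[...,2]
m=(Z>.075)&(Z<.215)&(X>.45)&(X<.64)&(Y>-.03)&(Y<.03); k=np.polyfit(X[m],Z[m],1); print('theta',-np.arctan(k[0]),m.sum(),np.std(Z[m]-np.polyval(k,X[m])))
E
```

```text
t: 16.65
tcp_pos: [0.4489, 0.2692, 0.1194]
tool_rot: [0.594, 0.805, -0.002, -0.001]
force: [-0.8, -0.1, 0.2]
finger_gap: 0.0
gripper_force: 0.0
0.5097236137322783 0.1235120250719506 0.11989509231882023
theta 0.5944261348331693 1367 0.0026536731636813277
```

View pics/side3.png

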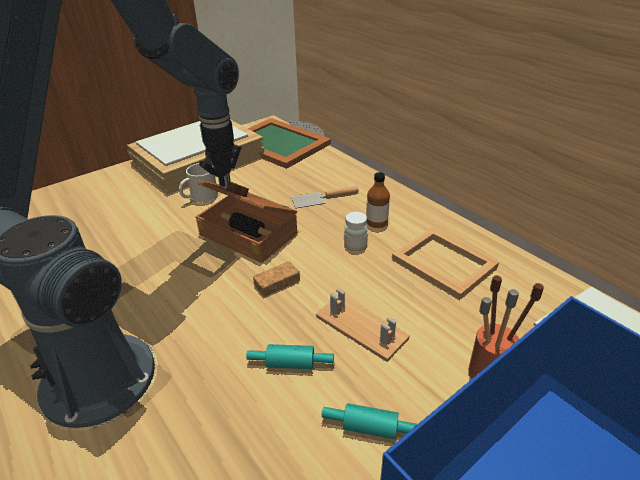

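Side view: the lid is part-way down at about (250,195), over the roller at (243,222). The bystanders haven't moved. θ = 0.594 as planned, so I'll continue gently.

```bash
python3 -m pendant '[[[0,-0.0055,0.008,0,0,0,0],[0,-0.0055,0.008,0,0,0,0],[0,-0.005,0.01,0,0,0,0],[0,-0.005,0.01,0,0,0,0],[0,-0.0025,0.007,0,0,0,0],[0,-0.0025,0.007,0,0,0,0],[0,-0.002,0.0075,0,0,0,0],[0,-0.002,0.0075,0,0,0,0],[0,0,0,0,0,0,0]]]' 60; python3 -m pendant '[[[0,-0.001,0.005,0,0,0,0],[0,-0.001,0.004,0,0,0,0],[0,0,0.003,0,0,0,0],[0,0,0.003,0,0,0,0],[0,0,0,0,0,0,0]]]' 60
```

```text
t: 17.65
tcp_pos: [0.4273, 0.2625, 0.0678]
tool_rot: [0.594, 0.804, -0.001, -0.001]
force: [-0.5, -0.6, 0.7]
finger_gap: -0.004
gripper_force: 0.0
t: 18.15
tcp_pos: [0.4265, 0.2623, 0.0568]
tool_rot: [0.594, 0.804, 0.0, 0.0]
force: [-0.7, -0.2, 2.0]
finger_gap: -0.001
gripper_force: 0.9
```

```bash
python3 -m pendant '[[[0,0,0.003,0,0,0,0],[0,0,0.002,0,0,0,0],[0,0,0.002,0,0,0,0],[0,0,0,0,0,0,0],[0,0,0,0,0,0,0]]]' 60
```

```text
t: 18.65
tcp_pos: [0.4267, 0.2624, 0.0562]
tool_rot: [0.594, 0.805, 0.001, 0.001]
force: [-7.6, -4.7, 45.9]
finger_gap: 0.0
gripper_force: 22.7
```

Fully seated: 46 N and no further travel. Back off straight up and check.

```bash
python3 -m pendant '[[[0,0,-0.01,0,0,0,0],[0,0,-0.04,0,0,0,0],[0,0,-0.06,0,0,0,0],[0,0,-0.06,0,0,0,0],[0,0,-0.05,0,0,0,0],[0,0,0,0,0,0,0],[0,0,0,0,0,0,0],[0,0,0,0,0,0,0]]]' 60
python3 - <<'E'
from h import *
th=np.radians(17.3); e=np.array([np.cos(th),np.sin(th)]);f=np.array([-e[1],e[0]])
for n in('scene','side'):
    s=snap(n); P=cloud(s); X=P[...,:2]@e; Y=P[...,:2]@f; Z=P[...,2]
    m=(Z>.05)&(Z<.10)&(X>.455)&(X<.575)&(Y>-.025)&(Y<.03); k=np.polyfit(X[m],Z[m],1); print(n,'theta',-np.arctan(k[0]),np.median(Z[m]),m.sum())
    cv2.imwrite(f'pics/{n}4.png',s['pixels'][...,::-1])
E
```

```text
t: 19.45
tcp_pos: [0.4254, 0.2619, 0.2258]
tool_rot: [0.594, 0.804, -0.001, -0.001]
force: [-1.0, 0.5, 0.7]
finger_gap: 0.001
gripper_force: 0.0
scene theta -0.0035570742293475816 0.07041857973614296 747
side theta -0.0017443884887008083 0.07139348760383946 576
```

View pics/scene4.png

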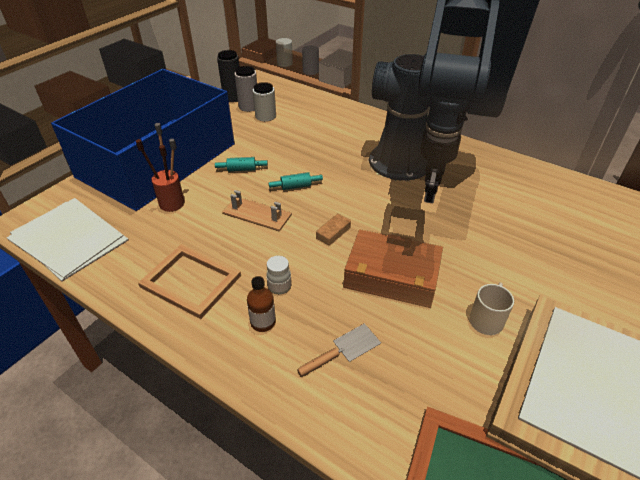

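The scene view shows the lid flat and closed at (393,265), the rack empty at (258,213), every bystander in place and the hand clear. Handing in.

```bash
python3 -c "
from station import job; print(job.sign_off())"
```

```text
the job is handed in; nothing more can be done
None
```

The roller lies along the middle of the case with the lid fully closed over it (measured within 0.004 rad), the bystanders look undisturbed, and the job was handed in at about 20 s; no verdict was returned.

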